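# Clamp the square sample mount in the microscope's stage vise

## Robot

A 7-joint arm with a two-finger parallel gripper is mounted at the origin on the work surface. World frame = base frame: x ahead of the robot, y to its left, z up, the work surface at z = 0. Lengths are in m, angles in rad, forces in N, time in s.
With the tool pointing down it reaches from about 0.375 to 0.925 m from the base axis. Payload 3.1 kg.
Tool frame: the origin (TCP) lies between the finger pads; the fingertips stand 19 mm ahead of it and the grasp point (between the pads) is the TCP; z points along the fingers, y is the direction in which the jaws open and shut (so a half turn about z gives the same grasp; the last joint's range is limited). The gripper opens to 85 mm and grips with 20 to 120 N. Pads are 22 mm wide; open, the fingers measure 114 mm over their backs; the gripper's body (76 mm by 85 mm) begins 54 mm behind the grasp point. The pads swing forward as they close: fully open they stand 13 mm farther back than shut.
Start: joints at [1.027, 0.383, 0.044, 1.598, -0.018, 1.161, -0.05], TCP at [0.28, -0.586, 0.23] pointing down, gripper open.
Joint ranges: [-2.61, 2.61], [-0.41, 2.15], [-1.48, 1.57], [0, 2.5], [-1.57, 4.71], [0.05, 1.97], [-2.85, 2.85]. Speed limits (rad/s): [2.79, 2.79, 3.14, 3.14, 3.14, 3.14, 3.14].

## Interface

Orientations are given as a unit quaternion [x, y, z, w].
In Python, from bench import move_ptp, movel, move_j, move_gripper, pause, inverse_kinematics, read_camera, camera_params, MotionError, sign_off, look_for, tip_of, read_time_s, read_qpos, read_joint_vel, read_effort, read_eef_pos, read_tcp_rot, read_ft_force, read_ft_torque, read_finger_gap gives the robot as it stands. Calls block until the motion is done:
- move_ptp(position, orientation): joint-space move of the TCP to a pose.
- movel(position, orientation=None, speed=0.15): straight line of the TCP; orientation=None keeps the orientation; speed is the mean speed in m/s.
- move_j(angles): joint-space move.
- move_gripper(opening, effort=None): finger opening in m; effort is the grip in N (None keeps the last); returns when the fingers have stopped.
- pause(seconds).
- inverse_kinematics(position, orientation): joint angles nearest the present ones, or None.
- read_camera(name): name is "scene" or "top"; returns the picture (400x640x3 uint8, red, green, blue); there is no depth.
- camera_params(name): a dict with "K" (3x3 intrinsics, pixels), "dist_coeffs" ([k1, k2, p1, p2, k3] as OpenCV has them; the pictures are not rectified), "camera_from_world" (4x4, takes a point from world to camera coordinates). Camera axes: x right, y down, z forward; pixel columns grow to the right and rows downward; lengths in m; the calibration is good to about 2 mm. A picture is of the moment at which its call begins. camera_params takes no time and is no camera call.
A pose or a line that the arm cannot do raises MotionError and nothing moves.
- sign_off(): hands the job in, once; it reports no verdict.
Trained networks look in the newest picture that a camera, given by its name, has taken for a name from the list of things; names that differ only in an ending like _2 or _b are one class to them, and where a whole thing is asked for, a point or a joint stands for the part that bears it (a point fixed in the world has none). Each returns a list of dicts, best first, with "confidence" (0 to 1); they miss things now and then, are a little off and sometimes report something else, mostly with a low value. They report only what shows in the picture. A call takes as long as a camera call.
- look_for(camera, name): "at" ([column, row] in pixels, amid what is visible of it).
- tip_of(camera, name): "at" ([column, row] in pixels: a listed point, or the origin of a listed thing).
Readings, each from a call of its own:
- read_time_s(): time.
- read_qpos(): joint angles.
- read_joint_vel(): joint speeds.
- read_effort(): joint torques, N m.
- read_eef_pos(): TCP position.
- read_tcp_rot(): TCP orientation.
- read_ft_force(): force on the tool from outside, world axes, zero at the start.
- read_ft_torque(): the same for the moment, N m.
- read_finger_gap(): finger opening in m.
Only numpy, scipy, OpenCV 4.12 (cv2) and the standard library are available. Lean on these libraries where they do the work, as an engineer would, in place of code of your own. Each camera call takes 0.05 s, during which the arm holds its last target. There are 200 camera calls.

## Task

Take the square sample mount and stand it upright, the same way up, on the floor of the vise under the microscope head, turned so that two of its flats face the two jaws squarely and centred on the jaws' width; set it down rather than letting it drop. Then push the sliding jaw up by its push plate until the mount is held between both jaws with no gap, and let go. Do not bump the microscope head, and leave everything else where it stands.

Things in the scene. Friction and masses are not known exactly. Their poses are not given: they have to be found in the camera images.
- block: square sample mount: plain aluminium block, 50 x 50 mm in plan, 64 mm tall, about 0.3 kg, flat dark disc on top; stands on the table near a round and a six-sided mount of the same metal and height. Origin at the centre of its underside, z up, x and y square to its flats (all four alike)
- scope: measuring microscope, fixed. Origin on the table surface under the middle of the vise; x runs along the vise from the sliding jaw (robot's side) to the fixed jaw (far side), y along the jaw faces, z up. Cream base plate x -115 to 135 mm, y -240 to 60 mm, 20 mm high, under the vise. A 36 mm column, 470 mm high, rises at x 60, y -190 mm; a level bar at 365 mm joins it to the head
- vise_floor (a point): middle of the vise floor, where the mount is to stand: top of a dark steel plate, 30 mm above the table, x -95 to 55 mm and y -30 to 30 mm from scope's origin
- fixed_jaw (a point): top edge of the fixed jaw's clamping face, mid-width: scope x +25 mm, 48 mm above the table. The jaw is 20 mm thick, behind the face. Both jaws are 44 mm wide (scope y -22 to 22) and rise 18 mm above the vise floor
- head: microscope head, fixed straight above the vise; origin at the centre of its nose's underside, 215 mm above the table (121 mm above a mount in the vise). Black nose 60 mm diameter, 65 mm tall; above it a body 88 mm diameter, then a 100 x 90 mm box with eyepieces to the far side. A vertical tool over the vise would hit it: lean the tool back to the robot by 35 to 45 degrees
- jaw (a joint): position of the sliding jaw (m): 0 fully open, grows as it slides along scope's +x to the fixed jaw, range 0 to 0.030. Its clamping face is at scope x = -0.041 + value; jaw opening = 0.066 - value, so 0.016 is closed on the 50 mm mount. Starts between 0 and 0.008; about 3 N of friction; stays where left
- push_plate (a point): a point on the push face (turned to the robot) of the sliding jaw's upright push plate, 48 mm above the table, mid-width, 60 mm behind the clamping face. Plate 40 mm wide in scope y, 8 mm thick, 31 to 58 mm above the table. Push along scope's +x: the mount slides on the vise floor ahead of the jaw until it meets the fixed jaw
- round_mount: round aluminium sample mount, 52 mm diameter, 64 mm tall, dark disc on top; origin at the centre of its underside; leave alone
- hex_mount: six-sided aluminium sample mount, 50 mm across flats, 64 mm tall, dark disc on top; origin at the centre of its underside; leave alone
- dishes: stack of three clear culture dishes, 93 mm diameter, 48 mm tall; origin at the centre of its underside; leave alone
- bottle: white bottle with a cap, 64 mm diameter, 150 mm tall; origin at the centre of its underside; leave alone
- beaker: open glass beaker, 70 mm diameter, 90 mm tall; origin at the centre of its underside; leave alone
- tip_box: grey pipette-tip box, 85 x 120 x 60 mm tall; origin at the centre of its underside; leave alone
- driver: screwdriver lying flat on the table on the robot's side, about 200 mm long along its x axis; leave alone

How it is judged:
On the way:
1. the square mount stands on the vise floor between the jaws, flats roughly square to them, the jaw not yet closed on it (z of block in the frame of scope between 0.027 and 0.033 m and angle between block's own z axis and vertical below 0.05 rad and height (world z) of block above 0.02 m and (angle between the x axis of block and the x axis of scope, either way round below 0.25 rad or angle between the x axis of block and the y axis of scope, either way round below 0.25 rad) and value of joint jaw below 0.0138 m and x of block in the frame of scope between -0.02 and 0.004 m and y of block in the frame of scope between -0.015 and 0.015 m), for 0.1 s.
At the end, for the whole second after the job is handed in: the square mount stands upright (within 0.05 rad) on the vise floor (3 mm), flats square to the jaws within 0.06 rad, against the fixed jaw within 2.5 mm, centred along the jaws within 10 mm, at rest; the sliding jaw is closed on it (joint above 0.0138, a gap of about 2 mm at most) (z of block in the frame of scope between 0.027 and 0.033 m and angle between block's own z axis and vertical below 0.05 rad and height (world z) of block above 0.02 m and (angle between the x axis of block and the x axis of scope, either way round below 0.06 rad or angle between the x axis of block and the y axis of scope, either way round below 0.06 rad) and x of block in the frame of scope between -0.0025 and 0.0025 m and y of block in the frame of scope between -0.01 and 0.01 m and value of joint jaw above 0.0138 m and linear speed of block below 0.01 m/s); the robot touches nothing.
It fails at once if the microscope head is bumped (more than 6 N) by the robot or the mount (contact force between head and the arm above 6 N or contact force between head and the fingers above 6 N or contact force between head and block above 6 N).
It fails at once if the square mount is let go more than 15 mm above the vise floor (height (world z) of block above 0.045 m and contact force between the fingers and block below 0.05 N).
It fails at once if something else on the table is moved by more than 30 mm (distance of any of round_mount, hex_mount, dishes, bottle, beaker, tip_box, driver from where it was at the start of the episode above 0.03 m).
It fails at once if the bottle, beaker or another mount is tipped (angle between any of round_mount, hex_mount, bottle, beaker's own z axis and vertical above 0.5 rad).
It also fails if it takes over 54 s, if anything falls off the work surface, if the arm or the gripper's body presses on something with over 40 N, if the wrist force passes 120 N, or if a joint passes its speed limit or range.

## Working session

There is one attempt and no reset: what is moved stays moved. The work goes in short steps, each a Python script; the robot and the scene stay as the last script left them, time stands still between calls to the robot, and variables do not carry over. Pictures are saved under pics/ and viewed, about 8 in all and at most 12, crops included, and the job is handed in when it is done.

```bash
mkdir -p pics; cat > h.py <<'E'
import numpy as np, cv2
from bench import *
def snap(cam,fn):
    im=read_camera(cam); cv2.imwrite('pics/'+fn,im[:,:,::-1]); return im
def ray(cam,px):
    p=camera_params(cam); K=np.array(p["K"],float); d=np.array(p["dist_coeffs"],float); T=np.array(p["camera_from_world"])
    u=cv2.undistortPoints(np.array([[px]],float),K,d)[0,0]
    R=T[:3,:3]; return -R.T@T[:3,3], R.T@np.array([u[0],u[1],1])
def onz(cam,px,z):
    o,d=ray(cam,px); return o+d*(z-o[2])/d[2]
def proj(cam,P):
    p=camera_params(cam); T=np.array(p["camera_from_world"])
    r=cv2.projectPoints(np.array(P,float).reshape(-1,3),cv2.Rodrigues(T[:3,:3])[0],T[:3,3],np.array(p["K"],float),np.array(p["dist_coeffs"],float))[0]
    return r.reshape(-1,2)
E
python3 - <<'E'
from h import *
Z={'block':0,'scope':0,'vise_floor':.03,'fixed_jaw':.048,'push_plate':.048,'head':.215,'round_mount':0,'hex_mount':0,'dishes':0,'bottle':0,'beaker':0,'tip_box':0,'driver':.01}
for c in ('scene','top'):
    snap(c,c+'1.png')
    o,_=ray(c,(320,200)); print(c,o.round(3))
    for n,z in Z.items():
        for r in tip_of(c,n)[:2]: print(c,n,np.round(r['at'],1),round(r['confidence'],2),onz(c,r['at'],z).round(4))
print(read_time_s(),read_tcp_rot())
E
```

```text
scene [ 1.24  -0.61   0.918]
scene block [287.7 238.6] 0.83 [0.5199 0.0859 0.    ]
scene vise_floor [230.  314.1] 0.68 [ 0.6158 -0.1958  0.03  ]
scene fixed_jaw [237.7 315.6] 0.78 [ 0.6441 -0.1961  0.048 ]
scene push_plate [206.6 283.4] 0.63 [ 0.5206 -0.1805  0.048 ]
scene push_plate [338.8 247.6] 0.39 [0.6765 0.1082 0.048 ]
scene head [220.3 249.6] 0.66 [ 0.6085 -0.1877  0.215 ]
scene round_mount [338.2 246.9] 0.89 [0.6426 0.1488 0.    ]
scene round_mount [221.  251.7] 0.52 [ 0.423  -0.0626  0.    ]
scene hex_mount [324.6 204.6] 0.95 [0.501  0.2603 0.    ]
scene dishes [394.6 214.9] 0.58 [ 0.681   0.3533 -0.    ]
scene bottle [397.5 247.7] 0.75 [0.7619 0.2472 0.    ]
scene beaker [352.8 290.9] 0.98 [0.7643 0.0544 0.    ]
scene tip_box [373.1 180.4] 0.9 [ 0.5375  0.448  -0.    ]
scene driver [232.6 237. ] 0.82 [ 0.4123 -0.0121  0.01  ]
scene driver [370.9 177.3] 0.23 [0.5305 0.4452 0.01  ]
top [0.377 0.123 1.209]
top block [342.9 228.3] 0.57 [0.5256 0.0671 0.    ]
top scope [433.1 190.4] 0.72 [ 0.6258 -0.1937  0.    ]
top vise_floor [435.3 190.6] 0.67 [ 0.6189 -0.192   0.03  ]
top vi
[... 188 characters left out ...]
 0.82 [ 0.6191 -0.1989  0.215 ]
top head [316.8 185.2] 0.28 [0.6018 0.1341 0.215 ]
top round_mount [318.2 185.8] 0.57 [0.6485 0.1325 0.    ]
top hex_mount [276.3 241.8] 0.65 [0.4932 0.2525 0.    ]
top hex_mount [205.4 236.4] 0.44 [0.5131 0.4512 0.    ]
top dishes [237.  175.2] 0.56 [0.6863 0.3638 0.    ]
top bottle [279.8 145.8] 0.8 [0.7702 0.2404 0.    ]
top beaker [346.2 143.6] 0.91 [0.7712 0.0483 0.    ]
top beaker [436.1 222.3] 0.39 [ 0.5343 -0.1952  0.    ]
top tip_box [202.9 236.2] 0.68 [0.5138 0.4583 0.    ]
top tip_box [345.4 230.5] 0.24 [0.5192 0.0604 0.    ]
top driver [371.  273.7] 0.77 [ 0.3983 -0.0042  0.01  ]
1.4 [ 9.75253154e-01  2.21091125e-01  1.03511919e-05 -1.20756632e-05]
```

```bash
python3 - <<'E'
import cv2
a=cv2.imread('pics/scene1.png');b=cv2.imread('pics/top1.png')
cv2.imwrite('pics/v1.png',cv2.resize(a[150:400,130:430],(720,600),interpolation=cv2.INTER_CUBIC))
cv2.imwrite('pics/v2.png',cv2.resize(b[110:310,230:500],(800,593),interpolation=cv2.INTER_CUBIC))
E
```

```text
(no output)
```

View pics/v1.png

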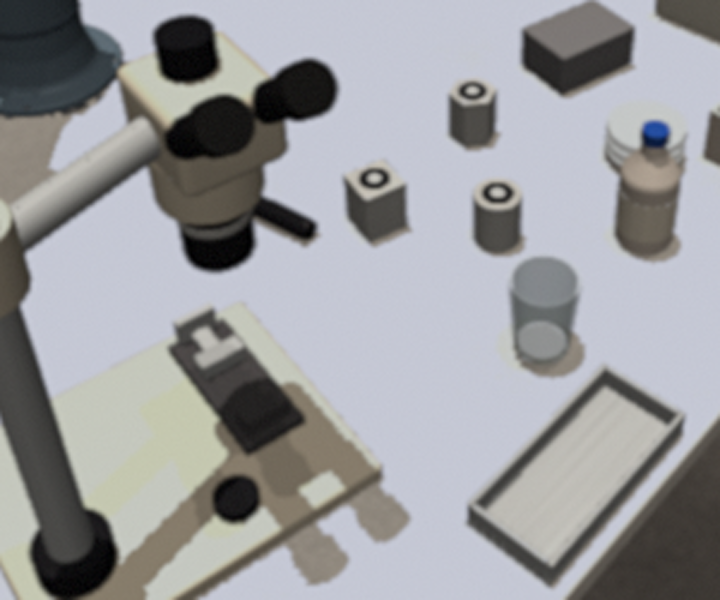

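View pics/v2.png

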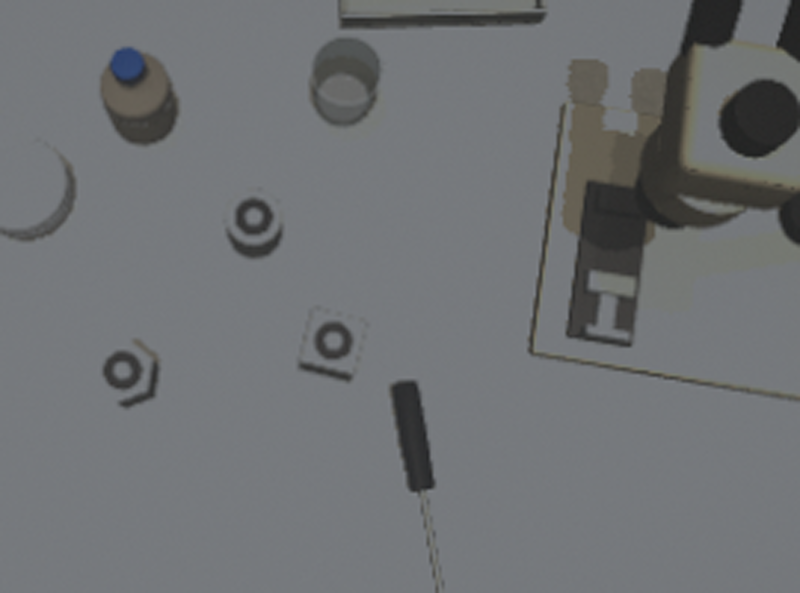

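The scene crop (2.4x) shows the square mount near (375,200), between the driver handle, the round mount and the hex mount. The vise is near (240,370), with the push plate towards the robot. In the top crop (2.96x) the mount's top disc is at (333,340), and the base plate corner is at (530,352). Next I'll refine the poses by fitting model edges to both pictures.

```bash
cat > fit.py <<'E'
from h import *
from scipy.optimize import minimize
def grad(cam,fn,s=1.2):
    g=cv2.imread('pics/'+fn).astype(np.float32)
    g=cv2.GaussianBlur(g,(0,0),s)
    m=np.sqrt(cv2.Sobel(g,-1,1,0)**2+cv2.Sobel(g,-1,0,1)**2).max(2); return np.minimum(m/np.percentile(m,97),1.0)
def place(P,q):
    c,s=np.cos(q[2]),np.sin(q[2]); P=np.asarray(P,float)
    return np.c_[q[0]+c*P[:,0]-s*P[:,1], q[1]+s*P[:,0]+c*P[:,1], P[:,2]]
def samp(edges): return np.vstack([np.linspace(a,b,60) for a,b in edges])
def score(q,views):
    t=0
    for cam,G,E in views:
        p=proj(cam,place(E,q)).astype(np.float32)
        t+=cv2.remap(G,p[:,:1].copy(),p[:,1:].copy(),cv2.INTER_LINEAR).mean()
    return t/len(views)
def fit(views,q0,d=(.01,.01,.12)):
    rng=np.random.default_rng(0); c=[np.array(q0)+rng.uniform(-1,1,3)*d for _ in range(1500)]
    c.sort(key=lambda q:-score(q,views)); best=None
    for q in c[:8]:
        r=minimize(lambda u:-score(np.array(q)+u*[.002,.002,.02],views),np.zeros(3),method='Nelder-Mead')
        if best is None or r.fun<best[1]: best=(np.array(q)+r.x*[.002,.002,.02],r.fun)
    return best[0].round(4),round(-best[1],3)
E
cat > f1.py <<'E'
from fit import *
gs,gt=grad('scene','scene1.png'),grad('top','top1.png')
h=.025;t=.064
C=[(-h,-h),(h,-h),(h,h),(-h,h)]
top=[((*C[i],t),(*C[(i+1)%4],t)) for i in range(4)]
bt=samp(top+[((-h,h,0),(-h,-h,0))]); bs=samp(top+[((h,y,0),(h,y,t)) for y in(-h,h)]+[((-h,-h,0),(-h,-h,t)),((h,-h,0),(h,h,0)),((h,-h,0),(-h,-h,0))])
for n,v in (('both',[('scene',gs,bs),('top',gt,bt)]),('scene',[('scene',gs,bs)]),('top',[('top',gt,bt)])):
    print('block',n,*fit(v,(.522,.067,-.25),(.015,.015,.2)))
b=.02
st=samp([((-.115,-.16,b),(-.115,.06,b)),((-.115,.06,b),(.135,.06,b)),((-.095,.03,.03),(.0,.03,.03)),((-.095,-.03,.03),(-.02,-.03,.03)),((-.095,-.03,.03),(-.095,.03,.03))])
ss=samp([((.135,-.2,b),(.135,.06,b)),((-.115,.06,b),(.135,.06,b)),((-.09,.03,.03),(.055,.03,.03)),((.055,-.03,.03),(.055,.03,.03)),((-.095,-.03,.03),(0,-.03,.03))])
for n,v in (('both',[('scene',gs,ss),('top',gt,st)]),('scene',[('scene',gs,ss)]),('top',[('top',gt,st)])):
    print('scope',n,*fit(v,(.62,-.195,-.15)))
print('driver end',onz('top',(230+405/2.963,110+383/2.963),.02))
E
python3 f1.py
```

```text
Traceback (most recent call last):
  File "f1.py", line 8, in <module>
    print('block',n,*fit(v,(.522,.067,-.25),(.015,.015,.2)))
                     ~~~^^^^^^^^^^^^^^^^^^^^^^^^^^^^^^^^^^^
  File "fit.py", line 19, in fit
    c.sort(key=lambda q:-score(q,views)); best=None
    ~~~~~~^^^^^^^^^^^^^^^^^^^^^^^^^^^^^^
  File "fit.py", line 19, in <lambda>
    c.sort(key=lambda q:-score(q,views)); best=None
                         ~~~~~^^^^^^^^^
  File "fit.py", line 14, in score
    p=proj(cam,place(E,q)).astype(np.float32)
      ~~~~^^^^^^^^^^^^^^^^
  File "h.py", line 12, in proj
    p=camera_params(cam); T=np.array(p["camera_from_world"])
ValueError: time passes only in moves, steps and waits
```

```bash
python3 - <<'E'
s=open('h.py').read()
s=s.replace("from bench import *\n","from bench import *\nimport bench, functools\ncamera_params=functools.lru_cache(None)(bench.camera_params)\n")
open('h.py','w').write(s)
E
time python3 f1.py
```

```text
block both [ 0.5286  0.0745 -0.2949] 0.605
block scene [ 0.5309  0.0718 -0.3545] 0.783
block top [ 0.53    0.0779 -0.3094] 0.507
scope both [ 0.6236 -0.1966 -0.2343] 0.676
scope scene [ 0.6205 -0.1957 -0.2166] 0.642
scope top [ 0.6137 -0.1893 -0.2027] 0.799
driver end [0.49117951 0.00433334 0.02      ]
real	0m5.901s
user	0m6.369s
sys	0m0.090s
```

```bash
cat > ov.py <<'E'
from fit import *
def lines(im,cam,q,edges,col,off,s):
    for a,b in edges:
        p=(proj(cam,place(np.linspace(a,b,10),q))-off+.5)*s-.5
        cv2.polylines(im,[np.round(p*8).astype(np.int32)],False,col,1,cv2.LINE_AA,3)
def crop(fn,x0,y0,x1,y1,s): return cv2.resize(cv2.imread('pics/'+fn)[y0:y1,x0:x1],None,fx=s,fy=s,interpolation=cv2.INTER_CUBIC)
h=.025;t=.064
C=[(-h,-h),(h,-h),(h,h),(-h,h)]
BT=[((*C[i],t),(*C[(i+1)%4],t)) for i in range(4)]+[((*C[i],0),(*C[(i+1)%4],0)) for i in range(4)]
b=.02
SC=[((-.115,-.24,b),(-.115,.06,b)),((-.115,.06,b),(.135,.06,b)),((.135,-.24,b),(.135,.06,b)),((-.095,.03,.03),(.055,.03,.03)),((-.095,-.03,.03),(.055,-.03,.03)),((-.095,-.03,.03),(-.095,.03,.03)),((.055,-.03,.03),(.055,.03,.03))]
E
python3 - <<'E'
from ov import *
A=crop('top1.png',400,140,500,240,4);lines(A,'top',(.6137,-.1893,-.2027),SC,(0,0,255),(400,140),4);lines(A,'top',(.6205,-.1957,-.2166),SC,(0,255,0),(400,140),4)
B=crop('scene1.png',190,270,290,370,4);lines(B,'scene',(.6137,-.1893,-.2027),SC,(0,0,255),(190,270),4);lines(B,'scene',(.6205,-.1957,-.2166),SC,(0,255,0),(190,270),4)
c=crop('top1.png',323,205,363,245,5)
D=crop('scene1.png',265,210,305,250,5)
for q,k in (((.53,.0779,-.3094),(0,0,255)),((.5309,.0718,-.3545),(0,255,0))):
    lines(c,'top',q,BT,k,(323,205),5);lines(D,'scene',q,BT,k,(265,210),5)
c=cv2.convertScaleAbs(c,alpha=1.8)
o=np.zeros((600,800,3),np.uint8);o[:400,:400]=cv2.convertScaleAbs(A,alpha=1.6);o[:400,400:]=B;o[400:,:200]=c;o[400:,400:600]=D
cv2.imwrite('pics/ov1.png',o)
E
```

```text
(no output)
```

View pics/ov1.png

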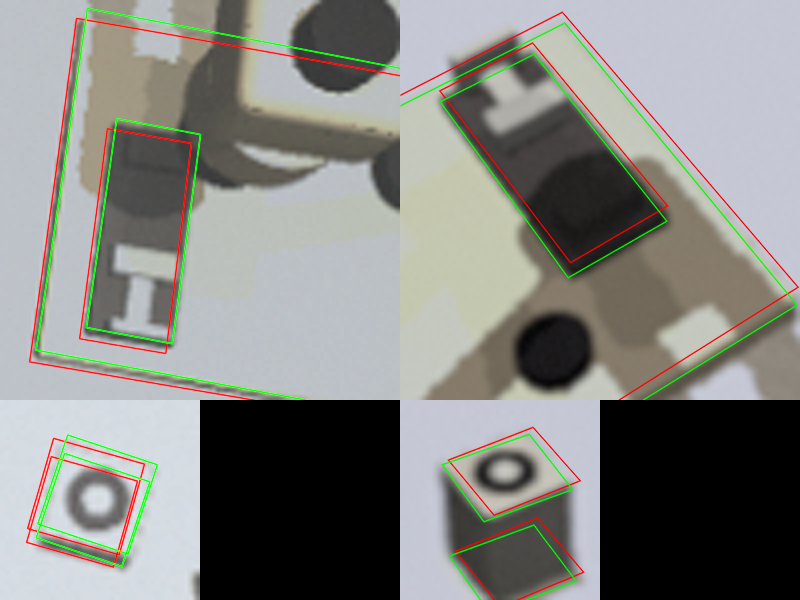

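The scene-camera fit (green) matches the vise in both pictures: vise plate corners at (88,328) in the top panel and (442,100) in the scene panel. For the mount, green is right in the scene panel and about 1 px off in the top panel. I'll do a tight refit of the mount, find the jaw value and check IK.

```bash
cat >> h.py <<'E'
from scipy.spatial.transform import Rotation as Rot
SC=np.array([.6205,-.1957,-.2166])
def ori(psi,tilt,sg=1):
    s,c=np.sin(tilt),np.cos(tilt)
    z=np.array([s*np.cos(psi),s*np.sin(psi),-c]); y=sg*np.array([-np.sin(psi),np.cos(psi),0])
    return Rot.from_matrix(np.c_[np.cross(y,z),y,z]).as_quat()
def scp(x,y,z):
    c,s=np.cos(SC[2]),np.sin(SC[2]); return np.array([SC[0]+c*x-s*y,SC[1]+s*x+c*y,z])
E
cat > f2.py <<'E'
from ov import *
import f1
E
python3 - <<'E'
from ov import *
print('ring',onz('top',(342.3,224.6),.064),onz('scene',(285.7,223.7),.064))
gs,gt=grad('scene','scene1.png',.8),grad('top','top1.png',.8)
T=samp(BT[:4]); S=samp(BT[:4]+[((h,y,0),(h,y,t)) for y in(-h,h)]+[((-h,-h,0),(-h,-h,t)),((h,-h,0),(h,h,0)),((h,-h,0),(-h,-h,0))])
F=samp([((-h,h,0),(-h,-h,0))]*2+[((-h,h,t),(-h,-h,t))])
print('block',fit([('scene',gs,S),('top',gt,F)],(.529,.072,-.34),(.006,.006,.06)))
b=.02
st=samp([((-.115,-.16,b),(-.115,.06,b)),((-.115,.06,b),(.135,.06,b)),((-.095,.03,.03),(.0,.03,.03)),((-.095,-.03,.03),(-.02,-.03,.03))])
ss=samp([((.135,-.2,b),(.135,.06,b)),((-.115,.06,b),(.135,.06,b)),((-.09,.03,.03),(.055,.03,.03)),((.055,-.03,.03),(.055,.03,.03)),((-.095,-.03,.03),(0,-.03,.03))])
print('scope',fit([('scene',gs,ss),('top',gt,st)],SCP if 0 else (.6205,-.1957,-.2166),(.005,.005,.03)))
from h import SC
# jaw: sliding-jaw face edge and plate edges along top image
for cam,g,z in(('top',gt,.048),('scene',gs,.048),('top',gt,.058)):
    best=[]
    for v in np.arange(0,.0085,.0005):
        x=(-.041+v) if z==.048 else (-.101+v)
        E=samp([((x,-.02,z),(x,.02,z))]); best.append(round(float(score(SC,[(cam,g,E)])),2))
    print(cam,z,best)
for s in(1,-1):
    for psi,p in((-.34,(.529,.072,.045)),(-.34,(.529,.072,.2)),(SC[2],scp(-.006,0,.075)),(SC[2],scp(-.2,0,.12)),(SC[2],scp(-.15,0,.0555))):
        for t in(35,40,45):
            q=inverse_kinematics(list(map(float,p)),list(ori(psi,np.radians(t),s))); print(s,t,None if q is None else np.round(q,2))
E
```

```text
ring [0.52757646 0.07126595 0.064     ] [0.52717588 0.07487595 0.064     ]
block (array([ 0.5287,  0.073 , -0.3076]), np.float64(0.859))
scope (array([ 0.6215, -0.1962, -0.2201]), np.float64(0.721))
top 0.048 [0.79, 0.85, 0.91, 0.95, 0.97, 0.99, 0.99, 0.99, 0.99, 0.97, 0.95, 0.91, 0.85, 0.77, 0.68, 0.58, 0.48]
scene 0.048 [0.74, 0.79, 0.83, 0.87, 0.89, 0.91, 0.91, 0.9, 0.88, 0.85, 0.81, 0.76, 0.7, 0.64, 0.58, 0.51, 0.45]
top 0.058 [0.55, 0.6, 0.68, 0.77, 0.86, 0.92, 0.96, 0.98, 0.97, 0.93, 0.88, 0.81, 0.72, 0.64, 0.58, 0.55, 0.55]
1 35 [-0.51  0.32  0.04  2.37  1.56  0.42 -0.71]
1 40 [-0.35  0.35 -0.17  2.4   1.77  0.57 -0.92]
1 45 [-0.19  0.41 -0.39  2.42  1.9   0.76 -1.04]
1 35 [ 0.94  0.08 -1.4   2.25  0.94  0.63  0.07]
1 40 [ 0.64  0.03 -1.14  2.3   1.08  0.59 -0.11]
1 45 [ 0.72  0.06 -1.26  2.35  1.31  0.65 -0.35]
1 35 [ 0.79  0.43 -0.6   2.16  1.59  0.18  0.13]
1 40 [ 1.32  0.82 -1.24  2.2   1.94  0.61  0.11]
1 45 [ 1.35  0.86 -1.24  2.24  2.18  0.64 -0.07]
1 35 None
1 40 None
1 45 None
1 35 [ 1.44  0.53 -1.22  2.46  1.99  0.41 -0.11]
1 40 None
1 45 None
-1 35 [-1.12  0.41  0.71  2.4   1.54  0.18  2.36]
-1 40 [-0.96  0.38  0.47  2.43  1.83  0.37  2.06]
-1 45 [-0.81  0.4   0.26  2.45  1.94  0.55  1.92]
-1 35 None
-1 40 None
-1 45 [-1.67 -0.16  1.09  2.43  1.36  0.74  2.77]
-1 35 [-0.8   1.03  1.37  2.22  4.37  0.9  -0.12]
-1 40 [ 0.79  0.43 -0.59  2.21  2.32  0.22  2.56]
-1 45 [ 1.    0.53 -0.81  2.25  2.49  0.38  2.49]
-1 35 None
-1 40 None
-1 45 None
-1 35 [ 1.04  0.3  -0.79  2.47  2.41  0.21  2.46]
-1 40 None
-1 45 None
```

```bash
python3 - <<'E'
from h import *
B=(.528,.0727,-.31); t=np.radians(45); o=list(ori(B[2],t,1))
q0=read_qpos()
try:
    move_ptp([.36,-.26,.30],read_tcp_rot()); print(np.round(read_qpos(),2),read_time_s())
    move_gripper(.068,60)
    for z in(.16,.13,.18):
        q=inverse_kinematics([B[0],B[1],z],o); print(z,None if q is None else np.round(q,2))
        if q is not None: move_ptp([B[0],B[1],z],o); break
except MotionError as e: print('ERR',e)
print(np.round(read_qpos(),2),read_eef_pos(),read_time_s())
for z in (.1,.07,.042):
    q=inverse_kinematics([B[0],B[1],z],o); print(z,None if q is None else np.round(q,2))
a=snap('scene','s2.png'); 
cv2.imwrite('pics/v3.png',cv2.resize(a[100:350,130:430,::-1],(720,600)))
E
```

```text
[ 0.68 -0.07 -0.13  1.97 -0.01  1.24 -0.58] 2.6917
0.16 [ 0.72  0.28 -1.32  2.38  1.58  0.81 -0.52]
[ 0.72  0.28 -1.31  2.38  1.58  0.81 -0.52] [0.52848317 0.0712827  0.16019248] 4.4917
0.1 [ 0.54  0.49 -1.16  2.41  1.8   0.96 -0.7 ]
0.07 [ 0.47  0.57 -1.08  2.41  1.9   1.01 -0.78]
0.042 [ 0.41  0.65 -1.    2.41  1.98  1.05 -0.85]
```

View pics/v3.png

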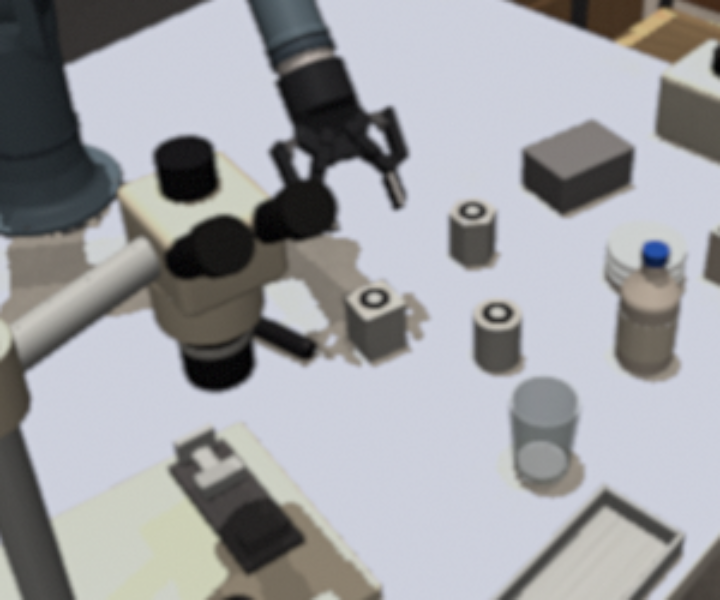

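The gripper hangs tilted above and behind the mount (fingertips about (397,200), mount top (375,298)), as planned. Next I'll lower, grip and lift.

```bash
python3 - <<'E'
from h import *
B=(.528,.0727,-.31); t=np.radians(45); o=list(ori(B[2],t,1))
try:
    movel([B[0],B[1],.042],o,speed=.1)
    print('down',read_eef_pos(),read_ft_force(),read_time_s())
    move_gripper(.03,60); print('gap',read_finger_gap(),read_eef_pos(),read_ft_force())
    movel([B[0],B[1],.075],o,speed=.08)
    print(read_finger_gap(),read_eef_pos(),read_ft_force(),read_time_s(),np.round(read_qpos(),2))
except MotionError as e: print('ERR',e)
a=snap('scene','s3.png');b=snap('top','t3.png')
A=cv2.resize(a[170:260,240:340,::-1],(600,540),interpolation=cv2.INTER_CUBIC);
Bm=cv2.resize(b[190:250,310:370,::-1],(200,200),interpolation=cv2.INTER_CUBIC)
o=np.zeros((540,800,3),np.uint8);o[:,:600]=A;o[:200,600:]=cv2.convertScaleAbs(Bm,alpha=1.7);cv2.imwrite('pics/v4.png',o)
o=list(ori(SC[2],t,1))
for p in (scp(-.006,.1,.1),scp(-.0063,0,.1),scp(-.0063,0,.072)):
    q=inverse_kinematics(list(p),o); print(p,None if q is None else np.round(q,2))
E
```

```text
down [0.52847944 0.07272818 0.04265234] [-0.28439183 -0.50483479  0.43084079] 5.875
gap 0.04874767733880575 [0.52840722 0.07249233 0.04297522] [-2.10497773  0.4162052   5.65652327]
0.04870672490606623 [0.52743533 0.07236591 0.074419  ] [ 0.82471316 -0.72673348 -3.65905291] 6.7417 [ 0.49  0.57 -1.11  2.41  1.89  1.01 -0.76]
[ 0.63613123 -0.09674716  0.1       ] [ 0.91  0.53 -0.98  2.25  2.12  0.54 -0.44]
[ 0.61434721 -0.19434607  0.1       ] [ 1.13  0.53 -0.96  2.25  2.29  0.38 -0.43]
[ 0.61434721 -0.19434607  0.072     ] [ 1.1   0.59 -0.92  2.25  2.4   0.43 -0.5 ]
```

View pics/v4.png

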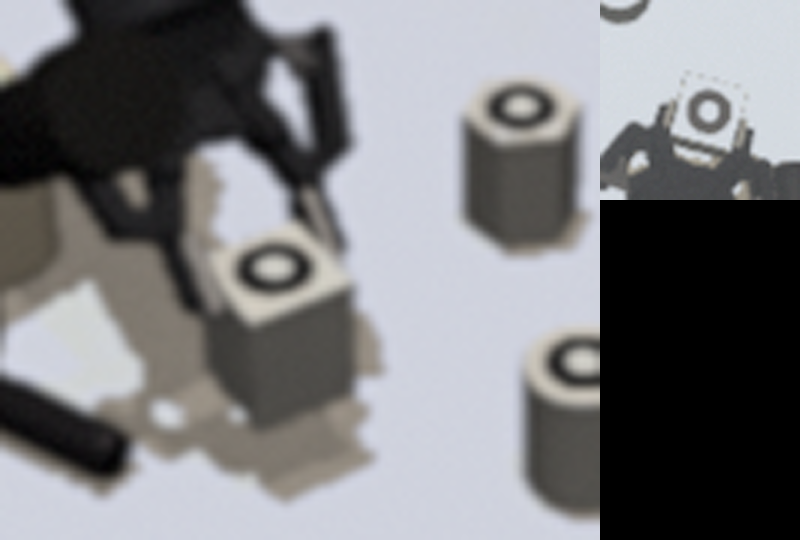

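The mount is held level by its two side flats (scene crop, top ring at (273,268)), and its neighbours are untouched. I'll carry it to above the vise, then compare mount and vise in the same pictures.

```bash
cat > fb.py <<'E'
from ov import *
def fitblock(fs,ft,q0,zu,d=(.008,.008,.05),top=True):
    S=samp([((x[0],x[1],x[2]+zu),(y[0],y[1],y[2]+zu)) for x,y in [BT[0],BT[1],BT[2],((h,h,0),(h,h,t)),((h,-h,0),(h,-h,t)),((-h,-h,0),(-h,-h,t)),((h,-h,0),(h,h,0)),((h,-h,0),(-h,-h,0))]])
    v=[('scene',grad('scene',fs,.8),S)]
    return fit(v,q0,d)
E
python3 - <<'E'
from fb import *
from h import *
t=np.radians(45)
print('fit held',fitblock('s3.png',0,(.5275,.0724,-.31),.0314))
o=list(ori(SC[2],t,1))
try:
    movel([.5275,.0724,.1],None,speed=.1)
    movel(list(scp(-.0063,.1,.1)),o,speed=.12)
    print(read_eef_pos(),read_finger_gap(),read_time_s())
    movel(list(scp(-.0063,0,.1)),o,speed=.1)
except MotionError as e: print('ERR',e)
p=read_eef_pos();print(p,scp(-.0063,0,.1),read_finger_gap(),read_time_s(),np.round(read_qpos(),2),read_ft_force())
a=snap('scene','s4.png');b=snap('top','t4.png')
print('fit',fitblock('s4.png',0,(p[0],p[1],SC[2]),p[2]-.043))
A=crop('s4.png',180,230,280,340,5.4)
lines(A,'scene',SC,__import__('ov').SC,(0,255,0),(180,230),5.4)
cv2.imwrite('pics/v5.png',A)
E
```

```text
fit held (array([ 0.5282,  0.0742, -0.2989]), np.float64(0.626))
[ 0.63550086 -0.09533133  0.09984579] 0.04931651015097578 9.0667
[ 0.61458378 -0.19297187  0.10008286] [ 0.61434721 -0.19434607  0.1       ] 0.04877030268187499 10.2167 [ 1.12  0.52 -0.95  2.25  2.3   0.37 -0.44] [ 0.30363823 -0.35336569 -3.36984907]
fit (array([ 0.6134, -0.191 , -0.1671]), np.float64(0.387))
```

View pics/v5.png

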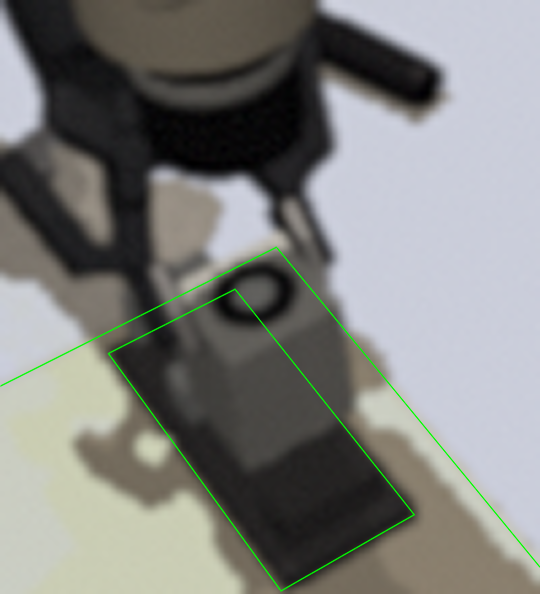

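The mount hangs at jaw height between the jaws (lower corner about (252,470)), with the vise floor outline matching. Now I'll lower it in steps, watching the force.

```bash
python3 - <<'E'
from h import *
import sys
t=np.radians(45); o=list(ori(SC[2],t,1)); 
f0=np.array(read_ft_force())
for z in (.092,.086,.080,.076,.0745,.0735,.0728,.0722,.0716):
    movel(list(scp(-.0063,-.001,z)),o,speed=.05)
    f=np.array(read_ft_force())-f0; print(z,np.round(f,1),np.round(read_eef_pos(),4))
    if f[2]>5: break
print(read_time_s())
E
```

```text
0.092 [ 0.   0.1 -0.8] [ 0.6138 -0.1948  0.0912]
0.086 [ 0.2  0.1 -0.7] [ 0.6138 -0.1951  0.0854]
0.08 [ 0.9 -0.4  0.1] [ 0.6138 -0.1952  0.0795]
0.076 [ 0.6  0.5 -0.3] [ 0.6139 -0.1953  0.0756]
0.0745 [-0.8 -0.4  0.3] [ 0.6141 -0.1953  0.0744]
0.0735 [0.5 0.9 0.2] [ 0.6141 -0.1953  0.0734]
0.0728 [-0.4 -0.9  0.8] [ 0.6144 -0.1954  0.0731]
0.0722 [-3.7 -0.1  7. ] [ 0.6148 -0.1954  0.0731]
12.4083
```

Contact came at exactly the expected height (TCP 0.0731). I'll release and back out along the tool axis.

```bash
python3 - <<'E'
from h import *
t=np.radians(45); o=list(ori(SC[2],t,1))
movel(list(scp(-.0063,-.001,.0729)),o,speed=.05)
move_gripper(.078); print(read_finger_gap(),read_ft_force(),read_eef_pos())
for d in (.09,.075,.06,.05):
    p=scp(-.0063-d*.707,-.001,.073+d*.707)
    try: movel(list(p),o,speed=.12); print('out',d); break
    except MotionError as e: print(d,e)
print(read_eef_pos(),np.round(read_qpos(),2),read_time_s())
a=snap('scene','s5.png')
cv2.imwrite('pics/v6.png',cv2.resize(a[230:340,180:280,::-1],(540,594),interpolation=cv2.INTER_CUBIC))
for tt in (0,10,20,30):
  for s in (1,-1):
    for P in ((-.17,.14),(-.16,.062),(-.1,.062)):
        q=inverse_kinematics(list(scp(P[0],-.001,P[1])),list(ori(SC[2],np.radians(tt),s))); print(tt,s,P,None if q is None else np.round(q,2))
E
```

```text
0.07820336998623921 [-0.04456133 -0.62389111  0.7673758 ] [ 0.61425236 -0.19542976  0.07296879]
out 0.09
[ 0.55211712 -0.18191638  0.13666971] [ 1.33  0.32 -1.11  2.37  2.33  0.26 -0.55] 13.9583
0 1 (-0.17, 0.14) [ 1.32  0.45 -1.23  2.03  0.51  1.01  1.19]
0 1 (-0.16, 0.062) [ 1.28  0.71 -1.24  2.06  0.83  1.    0.95]
0 1 (-0.1, 0.062) [ 1.2   0.84 -1.25  1.92  0.91  1.11  0.93]
0 -1 (-0.17, 0.14) [ 1.08  0.3  -0.92  2.04  0.3   0.94 -1.78]
0 -1 (-0.16, 0.062) [ 1.05  0.49 -0.91  2.06  0.53  0.84 -1.97]
0 -1 (-0.1, 0.062) [ 0.94  0.57 -0.83  1.93  0.54  0.89 -1.96]
10 1 (-0.17, 0.14) [ 1.39  0.26 -1.21  2.16  0.37  0.74  1.31]
10 1 (-0.16, 0.062) [ 1.34  0.58 -1.24  2.18  0.87  0.75  0.91]
10 1 (-0.1, 0.062) [ 1.27  0.74 -1.25  2.05  0.99  0.87  0.86]
10 -1 (-0.17, 0.14) [ 1.31  0.22 -1.11  2.16  0.3   0.73 -1.77]
10 -1 (-0.16, 0.062) [ 1.2   0.45 -1.04  2.19  0.67  0.64 -2.08]
10 -1 (-0.1, 0.062) [ 1.06  0.52 -0.94  2.06  0.68  0.69 -2.08]
20 1 (-0.17, 0.14) [ 1.32  0.07 -1.05  2.29  0.08  0.48  1.57]
20 1 (-0.16, 0.062) [ 1.4   0.48 -1.23  2.31  1.03  0.5   0.75]
20 1 (-0.1, 0.062) [ 1.33  0.66 -1.24  2.18  1.16  0.65  0.69]
20 -1 (-0.17, 0.14) [ 1.66  0.18 -1.42  2.28  0.34  0.51 -1.79]
20 -1 (-0.16, 0.062) [ 1.36  0.44 -1.18  2.31  0.97  0.47 -2.35]
20 -1 (-0.1, 0.062) [ 1.2   0.51 -1.05  2.18  0.97  0.51 -2.33]
30 1 (-0.17, 0.14) [-0.54 -0.14  0.8   2.48  0.29  0.25  1.37]
30 1 (-0.16, 0.062) [ 0.84  0.21 -0.58  2.44  1.57  0.07  0.1 ]
30 1 (-0.1, 0.062) [ 0.63  0.28 -0.39  2.32  1.13  0.08  0.52]
30 -1 (-0.17, 0.14) [-0.54 -0.14  0.8   2.48  0.29  0.25 -1.77]
30 -1 (-0.16, 0.062) [ 1.58  0.67 -1.41  2.42  1.62  0.56 -2.84]
30 -1 (-0.1, 0.062) [ 1.4   0.66 -1.27  2.3   1.57  0.53 -2.8 ]
```

View pics/v6.png

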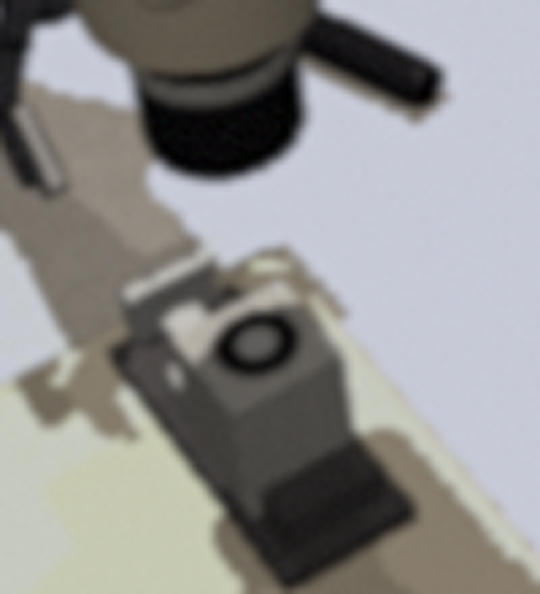

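The mount stands in the vise (top ring (258,343)) with the push plate free at (170,285). I'll close the fingers and push the plate, watching the force.

```bash
python3 - <<'E'
from h import *
o=list(ori(SC[2],np.radians(20),1)); Y=-.001
ax=np.array([np.cos(SC[2]),np.sin(SC[2]),0])
def sx(): return float((np.array(read_eef_pos())-scp(0,0,0))@ax)
move_gripper(0)
try:
    movel(list(scp(-.15,Y,.14)),o,speed=.12)
    movel(list(scp(-.145,Y,.060)),o,speed=.1)
except MotionError as e: print('ERR',e); raise SystemExit
pause(.2); f0=np.array(read_ft_force()); print(read_time_s(),sx(),read_eef_pos())
x=-.13
while x<-.090:
    movel(list(scp(x,Y,.060)),o,speed=.03)
    f=(np.array(read_ft_force())-f0); F=-f@ax
    print(round(x,4),round(sx(),4),round(F,1),np.round(f,1))
    if F>14: break
    x+=.003 if x<-.112 else .001
print(read_time_s())
a=snap('scene','s6.png')
cv2.imwrite('pics/v7.png',cv2.resize(a[230:340,180:280,::-1],(540,594),interpolation=cv2.INTER_CUBIC))
E
```

```text
ERR the arm cannot follow that straight line within its joint ranges
```

```bash
cat > push.py <<'E'
from h import *
o=list(ori(SC[2],np.radians(20),1)); Y=-.001
ax=np.array([np.cos(SC[2]),np.sin(SC[2]),0])
def sx(): return float((np.array(read_eef_pos())-scp(0,0,0))@ax)
print(read_eef_pos(),read_finger_gap(),read_time_s())
try:
    move_ptp(list(scp(-.15,Y,.13)),o); print(np.round(read_qpos(),2))
    movel(list(scp(-.145,Y,.060)),o,speed=.1)
except MotionError as e: print('ERR',e,read_eef_pos()); raise SystemExit
pause(.2); f0=np.array(read_ft_force()); print(read_time_s(),sx(),read_eef_pos())
x=-.13
while x<-.090:
    movel(list(scp(x,Y,.060)),o,speed=.03)
    f=(np.array(read_ft_force())-f0); F=-f@ax
    print(round(x,4),round(sx(),4),round(F,1),np.round(f,1))
    if F>14: break
    x+=.003 if x<-.112 else .001
print(read_time_s())
a=snap('scene','s6.png')
cv2.imwrite('pics/v7.png',cv2.resize(a[230:340,180:280,::-1],(540,594),interpolation=cv2.INTER_CUBIC))
E
python3 push.py
```

```text
[ 0.55197513 -0.18164453  0.13662581] 9.41809321952765e-05 14.725
[ 1.41  0.21 -1.19  2.25  0.39  0.49  1.3 ]
17.4667 -0.14443679183803015 [ 0.47916078 -0.16591952  0.0606927 ]
-0.13 -0.13 -1.2 [ 1.1 -0.6 -1.1]
-0.127 -0.1268 -0.3 [ 0.3 -0.2 -0.9]
-0.124 -0.1237 -1.1 [ 0.9 -0.8 -0.5]
-0.121 -0.1207 0.1 [-0.2 -0.2 -1.4]
-0.118 -0.1177 -0.4 [ 0.2 -0.7 -0.6]
-0.115 -0.1147 -1.2 [ 0.9 -1.4 -1.7]
-0.112 -0.1117 -1.0 [ 0.9 -0.7 -1.1]
-0.111 -0.111 0.3 [-0.1  0.6 -1.4]
-0.11 -0.1099 -0.8 [ 0.6 -1.  -2.3]
-0.109 -0.1089 0.7 [-0.8 -0.4 -2. ]
-0.108 -0.1079 -0.3 [ 0.4  0.4 -1.8]
-0.107 -0.1069 0.3 [-0.6 -1.3 -1.1]
-0.106 -0.1059 -1.1 [ 1.2  0.3 -1.6]
-0.105 -0.1049 -0.4 [ 0.3 -0.5 -1.3]
-0.104 -0.1039 -0.8 [ 0.8 -0.2 -1.1]
-0.103 -0.1029 -1.4 [ 1.3 -0.3 -1.1]
-0.102 -0.1019 -0.5 [ 0.4 -0.3 -1. ]
-0.101 -0.1009 0.0 [-0.1 -0.4 -0.4]
-0.1 -0.0999 -0.5 [ 0.4 -0.7 -1.3]
-0.099 -0.0989 -0.9 [ 1.   0.4 -1.5]
-0.098 -0.0979 -0.8 [ 0.5 -1.3 -1. ]
-0.097 -0.0969 -0.3 [ 0.2 -0.3 -0.7]
-0.096 -0.0959 -1.0 [ 0.8 -1.  -1.5]
-0.095 -0.0949 -0.4 [ 0.2 -1.  -0.5]
-0.094 -0.0939 0.3 [-0.3 -0.1 -0.4]
-0.093 -0.0929 -0.3 [ 0.1 -1.  -0.5]
-0.092 -0.0919 -0.6 [ 0.4 -1.  -0.8]
-0.091 -0.0909 -0.7 [ 0.7 -0.1 -0.3]
24.8667
```

View pics/v7.png

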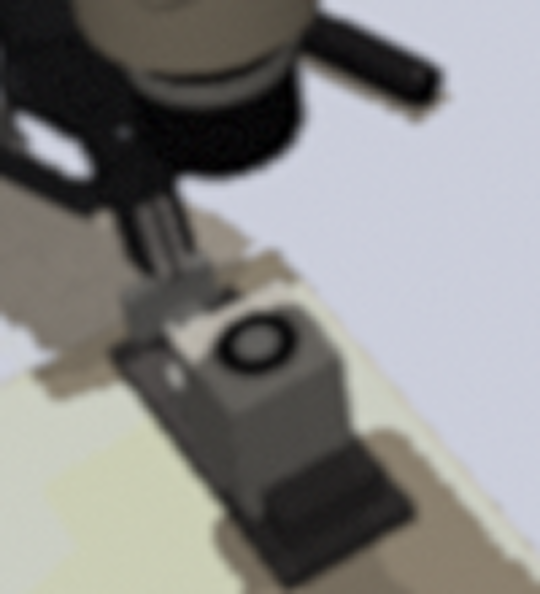

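```bash
python3 - <<'E'
from h import *
from ov import crop
p=np.array(read_eef_pos()); R=Rot.from_quat(read_tcp_rot()).as_matrix(); print(p,R[:,2],read_ft_force(),read_time_s())
f=lambda c,P,o,s:np.round((proj(c,P)-o)*s,0).tolist()
print('tcp,tip',f('scene',[p,p+.019*R[:,2]],(180,230),5.4))
for v in (.0033,.012,.016): print('plate top face edge',v,f('scene',[scp(-.101+v,y,.058) for y in(-.02,.02)]+[scp(-.093+v,y,.058) for y in(-.02,.02)],(180,230),5.4))
snap('top','t6.png')
a=cv2.convertScaleAbs(crop('t6.png',400,150,470,240,6),alpha=1.7)
P=[p,p+.019*R[:,2]]; print('top tip',f('top',P,(400,150),6)); 
for v in (.0033,.016): print(f('top',[scp(-.101+v,y,.058) for y in(-.02,.02)],(400,150),6))
b=crop('s6.png',190,255,240,300,7)
o=np.zeros((540,780,3),np.uint8);o[:,:420]=a;o[:315,420:770]=b;cv2.imwrite('pics/v8.png',o)
E
```

```text
[ 0.53143875 -0.17715423  0.05999669] [ 0.33402609 -0.07352781 -0.93969156] [ 0.66033749  0.22283738 -0.15521196] 24.9167
tcp,tip [[163.0, 277.0], [175.0, 315.0]]
plate top face edge 0.0033 [[115.0, 291.0], [201.0, 248.0], [123.0, 302.0], [209.0, 259.0]]
plate top face edge 0.012 [[124.0, 303.0], [210.0, 260.0], [133.0, 315.0], [219.0, 272.0]]
plate top face edge 0.016 [[128.0, 309.0], [215.0, 266.0], [137.0, 321.0], [224.0, 277.0]]
top tip [[211.0, 423.0], [203.0, 415.0]]
[[249.0, 446.0], [161.0, 430.0]]
[[253.0, 418.0], [165.0, 402.0]]
```

View pics/v8.png

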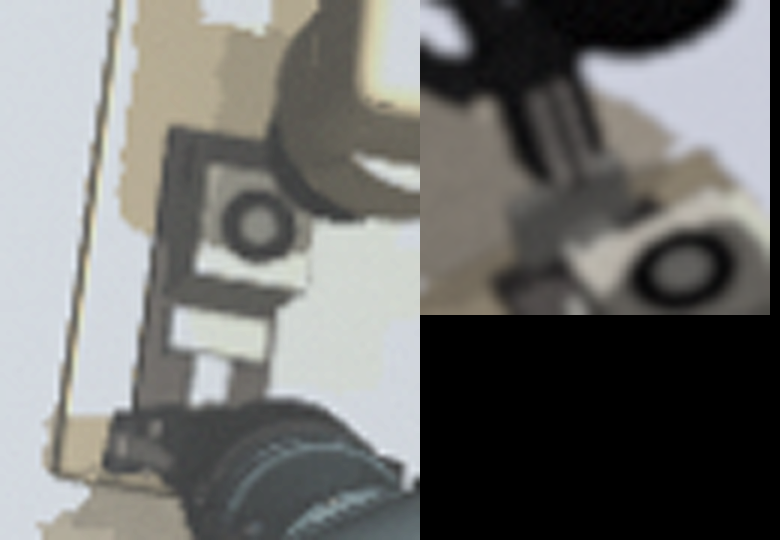

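```bash
python3 - <<'E'
from ov import *
from h import SC
for cam,fs in(('top',('top1.png','t4.png','t6.png')),('scene',('scene1.png','s5.png','s6.png'))):
  for f in fs:
    g=grad(cam,f,.8); 
    for nm,off,z,ys in(('face',-.041,.048,(-.02,.02)),('plateback',-.101,.058,(-.018,.018)),('platefront',-.093,.058,(-.018,.018))):
        r=[]
        for v in np.arange(-.002,.0205,.0015):
            x=off+v; r.append(round(float(score(SC,[(cam,g,samp([((x,ys[0],z),(x,ys[1],z))]))])),2))
        print(cam,f,nm,r)
a=cv2.hconcat([crop('s5.png',190,255,240,300,8),crop('s6.png',190,255,240,300,8)])
cv2.imwrite('pics/v9.png',a)
E
```

```text
top top1.png face [0.46, 0.71, 0.91, 0.99, 0.99, 0.91, 0.68, 0.38, 0.18, 0.08, 0.05, 0.04, 0.04, 0.05, 0.07]
top top1.png plateback [0.78, 0.55, 0.68, 0.94, 0.97, 0.81, 0.57, 0.54, 0.65, 0.74, 0.75, 0.7, 0.61, 0.55, 0.53]
top top1.png platefront [0.72, 0.53, 0.57, 0.68, 0.75, 0.74, 0.67, 0.58, 0.55, 0.52, 0.52, 0.51, 0.51, 0.51, 0.51]
top t4.png face [0.13, 0.13, 0.14, 0.14, 0.13, 0.11, 0.09, 0.07, 0.05, 0.05, 0.06, 0.07, 0.08, 0.1, 0.11]
top t4.png plateback [0.38, 0.28, 0.25, 0.27, 0.28, 0.25, 0.25, 0.28, 0.3, 0.32, 0.29, 0.25, 0.21, 0.18, 0.17]
top t4.png platefront [0.24, 0.26, 0.29, 0.31, 0.31, 0.27, 0.24, 0.2, 0.17, 0.17, 0.15, 0.14, 0.12, 0.1, 0.08]
top t6.png face [0.46, 0.71, 0.91, 0.99, 1.0, 0.95, 0.76, 0.47, 0.23, 0.09, 0.09, 0.2, 0.43, 0.72, 0.89]
top t6.png plateback [0.08, 0.07, 0.07, 0.07, 0.07, 0.07, 0.06, 0.07, 0.08, 0.13, 0.23, 0.37, 0.54, 0.65, 0.71]
top t6.png platefront [0.07, 0.06, 0.07, 0.09, 0.16, 0.28, 0.43, 0.59, 0.67, 0.72, 0.76, 0.74, 0.68, 0.64, 0.57]
scene scene1.png face [0.51, 0.69, 0.83, 0.91, 0.88, 0.76, 0.58, 0.4, 0.26, 0.18, 0.15, 0.12, 0.1, 0.08, 
[... 202 characters left out ...]
.32, 0.3, 0.38, 0.5, 0.61, 0.68, 0.72]
scene s5.png face [0.39, 0.39, 0.38, 0.36, 0.33, 0.28, 0.26, 0.3, 0.33, 0.33, 0.29, 0.23, 0.16, 0.11, 0.11]
scene s5.png plateback [0.3, 0.43, 0.51, 0.51, 0.39, 0.29, 0.37, 0.62, 0.83, 0.92, 0.87, 0.72, 0.5, 0.3, 0.21]
scene s5.png platefront [0.29, 0.45, 0.7, 0.88, 0.92, 0.83, 0.65, 0.43, 0.25, 0.21, 0.28, 0.4, 0.51, 0.59, 0.63]
scene s6.png face [0.39, 0.39, 0.38, 0.37, 0.33, 0.28, 0.27, 0.3, 0.33, 0.33, 0.29, 0.23, 0.16, 0.11, 0.11]
scene s6.png plateback [0.32, 0.32, 0.3, 0.28, 0.25, 0.23, 0.22, 0.22, 0.21, 0.2, 0.17, 0.14, 0.11, 0.1, 0.1]
scene s6.png platefront [0.23, 0.22, 0.22, 0.21, 0.19, 0.16, 0.13, 0.11, 0.1, 0.1, 0.12, 0.14, 0.17, 0.2, 0.25]
```

View pics/v9.png

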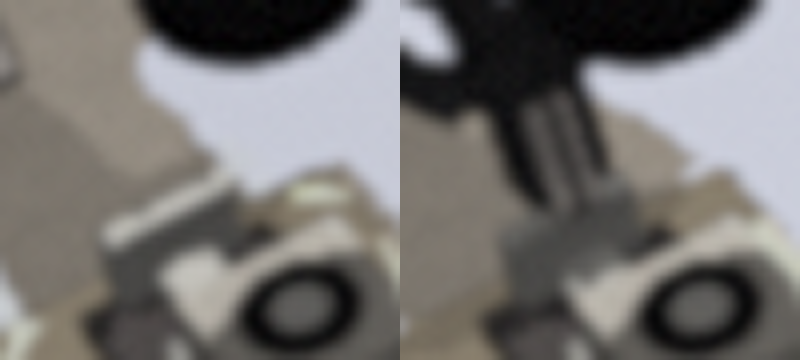

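The jaw has not moved: its face still fits at 0.0033 in the newest top picture. The fingertips (about (570,200) in the right panel) end right at the plate's top edge, so the shut fingers reach less far than I assumed and are passing just over the plate. I'll back off, go lower and push again.

```bash
cat > push2.py <<'E'
from h import *
o=list(ori(SC[2],np.radians(20),1)); Y=-.001; Z=.046
ax=np.array([np.cos(SC[2]),np.sin(SC[2]),0])
def sx(): return float((np.array(read_eef_pos())-scp(0,0,0))@ax)
movel(list(scp(-.091,Y,.066)),o,speed=.1)
movel(list(scp(-.14,Y,.066)),o,speed=.15)
f0=np.array(read_ft_force())
for z in (.056,.05,Z):
    movel(list(scp(-.14,Y,z)),o,speed=.08); f=np.array(read_ft_force())-f0; print(z,np.round(f,1))
    if f[2]>5: raise SystemExit
f0=np.array(read_ft_force()); x=-.13; print(read_time_s())
while x<-.078:
    movel(list(scp(x,Y,Z)),o,speed=.04)
    f=(np.array(read_ft_force())-f0); F=-f@ax
    print(round(x,4),round(sx(),4),round(F,1),round(f[2],1))
    if F>14: break
    x+=.003 if x<-.115 else .0015
print(read_time_s())
snap('top','t7.png'); snap('scene','s7.png')
E
python3 push2.py
```

```text
0.056 [-0.7  0.7  0.1]
0.05 [-0.6  0.6 -0.2]
0.046 [-0.7  0.3 -0.2]
26.4667
-0.13 -0.1294 -1.0 -0.9
-0.127 -0.1268 -0.2 -0.4
-0.124 -0.1237 -0.3 -0.6
-0.121 -0.1207 -0.8 -0.5
-0.118 -0.1177 -0.4 0.7
-0.115 -0.1147 0.0 -0.1
-0.1135 -0.1134 -0.3 -0.6
-0.112 -0.1119 -0.1 0.1
-0.1105 -0.1103 -0.6 -0.5
-0.109 -0.1088 -0.0 0.5
-0.1075 -0.1076 -0.6 -0.5
-0.106 -0.1067 3.1 1.1
-0.1045 -0.1051 2.7 0.4
-0.103 -0.1033 2.8 -1.2
-0.1015 -0.1017 2.6 -1.2
-0.1 -0.1003 3.1 -1.0
-0.0985 -0.0988 2.4 -2.0
-0.097 -0.0972 4.1 -1.7
-0.0955 -0.0971 8.8 3.6
-0.094 -0.097 12.7 7.8
-0.0925 -0.0969 16.0 10.6
31.8667
```

```bash
python3 - <<'E'
from ov import *
from h import SC
g=grad('top','t7.png',.8); vs=np.arange(.006,.0205,.001)
print(vs.round(3)); print([round(float(score(SC,[('top',g,samp([((-.041+v,-.02,.048),(-.041+v,.02,.048))]))])),2) for v in vs])
a=crop('t7.png',415,160,465,230,8); b=crop('s7.png',190,255,240,325,8)
cv2.imwrite('pics/v10.png',cv2.hconcat([cv2.convertScaleAbs(a,alpha=1.7),b]))
E
```

```text
[0.006 0.007 0.008 0.009 0.01  0.011 0.012 0.013 0.014 0.015 0.016 0.017
 0.018 0.019 0.02 ]
[0.25, 0.35, 0.48, 0.65, 0.81, 0.93, 0.98, 1.0, 1.0, 0.96, 0.84, 0.63, 0.42, 0.32, 0.4]
```

View pics/v10.png

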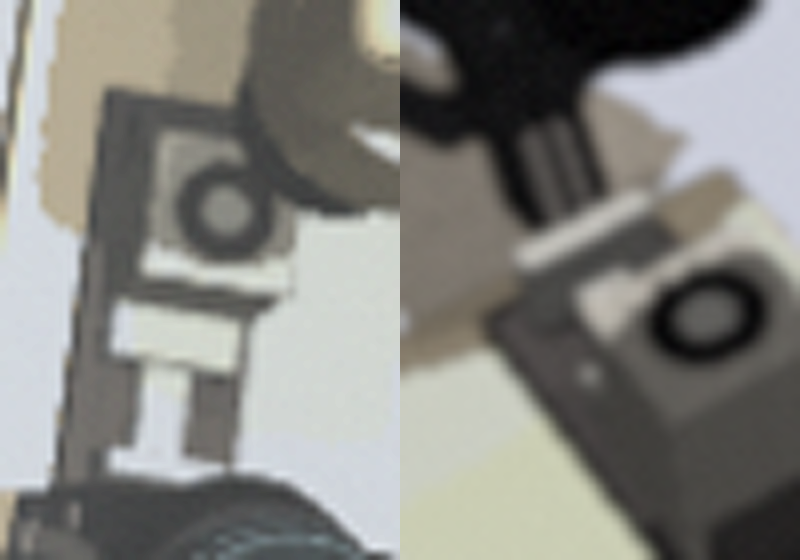

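```bash
python3 - <<'E'
from fb import *
from h import SC,scp,proj
c,s=np.cos(SC[2]),np.sin(SC[2])
def loc(q): d=q[:2]-SC[:2]; return np.round([c*d[0]+s*d[1],-s*d[0]+c*d[1],q[2]-SC[2]],4)
def S(zu): return samp([((x[0],x[1],x[2]+zu),(y[0],y[1],y[2]+zu)) for x,y in [BT[0],BT[1],BT[2],BT[3],((h,h,.02),(h,h,t)),((h,-h,.02),(h,-h,t))]])
for f in('s5.png','s7.png'):
    q,sc=fit([('scene',grad('scene',f,.8),S(.03))],(*scp(-.003,0,0)[:2],SC[2]),(.008,.008,.06)); print(f,loc(q),sc)
for cam,a,b in(('scene','s5.png','s7.png'),('top','t6.png','t7.png')):
    # template shift of ring
    A=cv2.imread('pics/'+a,0);B=cv2.imread('pics/'+b,0)
    u=np.round(proj(cam,[scp(-.006,0,.094)])[0]).astype(int); T=A[u[1]-6:u[1]+7,u[0]-6:u[0]+7]; 
    R=cv2.resize(B[u[1]-14:u[1]+15,u[0]-14:u[0]+15],None,fx=8,fy=8,interpolation=cv2.INTER_CUBIC);T8=cv2.resize(T,None,fx=8,fy=8,interpolation=cv2.INTER_CUBIC)
    m=cv2.minMaxLoc(cv2.matchTemplate(R,T8,cv2.TM_CCOEFF_NORMED)); print(cam,'shift px',(np.array(m[3])/8-8),round(m[1],2),'px/mm',(proj(cam,[scp(.004,0,.094)])-proj(cam,[scp(-.006,0,.094)]))/10)
# fixed jaw outer top edge (x=.045,z=.048) and inner
for f in('scene1.png','s5.png','s7.png'):
    g=grad('scene',f,.8)
    for x0 in(.025,.045):
        xs=np.arange(-.006,.0061,.0015); print(f,x0,[round(float(score(SC,[('scene',g,samp([((x0+e,-.02,.048),(x0+e,.02,.048))]))])),2) for e in xs])
E
```

```text
s5.png [-0.0072  0.0007 -0.0245] 0.525
s7.png [-0.0053  0.0008  0.0076] 0.543
scene shift px [0.75  0.875] 0.99 px/mm [[0.2277272  0.29010033]]
top shift px [ 0.    -0.875] 0.94 px/mm [[ 0.04939239 -0.36397562]]
scene1.png 0.025 [0.03, 0.03, 0.03, 0.03, 0.03, 0.03, 0.03, 0.03, 0.03]
scene1.png 0.045 [0.06, 0.07, 0.08, 0.07, 0.05, 0.04, 0.03, 0.04, 0.06]
s5.png 0.025 [0.24, 0.3, 0.32, 0.3, 0.24, 0.17, 0.11, 0.06, 0.04]
s5.png 0.045 [0.06, 0.08, 0.08, 0.07, 0.05, 0.04, 0.03, 0.04, 0.06]
s7.png 0.025 [0.24, 0.3, 0.32, 0.3, 0.25, 0.17, 0.11, 0.07, 0.04]
s7.png 0.045 [0.07, 0.08, 0.08, 0.07, 0.06, 0.04, 0.03, 0.05, 0.07]
```

The evidence conflicts. By travel the jaw is at about 0.0135, yet a hard stop is felt, the mount moved about 3 mm, and a weak edge puts the fixed jaw 3 mm nearer than my fit. To tell a closed vise from fingertips snagging on the vise floor, I'll push again with the tool 6 mm higher.

```bash
python3 - <<'E'
from h import *
o=list(ori(SC[2],np.radians(20),1)); Y=-.001; Z=.0525
ax=np.array([np.cos(SC[2]),np.sin(SC[2]),0])
def sx(): return float((np.array(read_eef_pos())-scp(0,0,0))@ax)
movel(list(scp(-.105,Y,.046)),o,speed=.1)
movel(list(scp(-.105,Y,Z)),o,speed=.08); pause(.2)
f0=np.array(read_ft_force()); x=-.099
while x<-.085:
    movel(list(scp(x,Y,Z)),o,speed=.04)
    f=(np.array(read_ft_force())-f0); F=-f@ax
    print(round(x,4),round(sx(),4),round(F,1),np.round(f,1),round(read_eef_pos()[2],4))
    if F>20: break
    x+=.0015
print(read_time_s()); snap('top','t8.png'); snap('scene','s8.png')
from ov import *
from h import SC
g=grad('top','t8.png',.8); vs=np.arange(.011,.0195,.001)
print([round(float(score(SC,[('top',g,samp([((-.041+v,-.02,.048),(-.041+v,.02,.048))]))])),2) for v in vs])
b=crop('s8.png',190,255,255,350,8)[:, :520]
b=b[160:760];b=cv2.convertScaleAbs(b,alpha=2.0); cv2.imwrite('pics/v11.png',b[:600])
E
```

```text
-0.099 -0.0984 -0.1 [ 0.1  0.3 -0.4] 0.0526
-0.0975 -0.0974 -0.8 [ 0.8 -0.2 -0.8] 0.0525
-0.096 -0.0964 0.2 [-0.1  0.1 -0.3] 0.0523
-0.0945 -0.0961 5.6 [-5.4  1.2  5. ] 0.052
-0.093 -0.0959 10.7 [-10.3   2.9  11.4] 0.0517
-0.0915 -0.0958 15.0 [-14.5   3.7  17.9] 0.0515
-0.09 -0.0957 21.9 [-21.3   5.2  25. ] 0.0513
34.4917
[0.92, 0.98, 1.0, 1.0, 0.96, 0.84, 0.64, 0.42, 0.32]
```

View pics/v11.png

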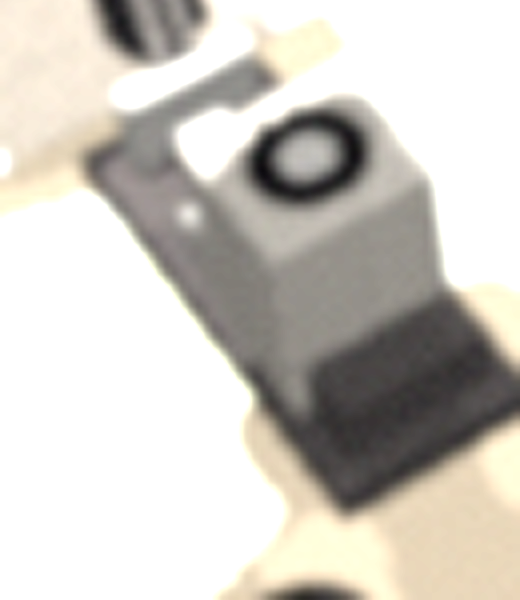

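The second push stopped at the same jaw position under 22 N, with the fingers 6 mm higher, so this is a real clamp and not a snag. If scope x is about 2.7 mm less than fitted, everything agrees: jaw start 0.006, jaw end 0.016, mount moved about 3 mm to 0. In the crop the fixed jaw's top edge meets the mount's face at (310,358)-(445,292) with no visible gap. I'll back off and check.

```bash
python3 - <<'E'
from fb import *
from h import *
o=list(ori(SC[2],np.radians(20),1))
movel(list(scp(-.14,-.001,.0525)),o,speed=.08)
movel(list(scp(-.155,-.001,.15)),o,speed=.15); pause(.3)
print(read_time_s(),read_ft_force(),read_eef_pos())
snap('top','t9.png'); snap('scene','s9.png')
g=grad('top','t9.png',.8)
E=lambda v:samp([((-.041+v,-.02,.048),(-.041+v,.02,.048))])
print([round(float(score(SC,[('top',g,E(v))])),2) for v in np.arange(.011,.0195,.001)])
for c in('scene','top'):
    snap(c,'x_%s.png'%c)
    for n in('vise_floor','fixed_jaw','scope'):
        for r in tip_of(c,n)[:1]: print(c,n,np.round(r['at'],1),round(r['confidence'],2),onz(c,r['at'],{'vise_floor':.03,'fixed_jaw':.048,'scope':0}[n]).round(4))
a=cv2.convertScaleAbs(crop('t9.png',415,160,465,230,8),alpha=1.7); b=cv2.convertScaleAbs(crop('s9.png',190,265,240,335,8),alpha=1.3)
cv2.imwrite('pics/v12.png',cv2.hconcat([a,b]))
E
```

```text
36.475 [-0.25107475 -0.11904272  0.19781863] [ 0.46868654 -0.16286501  0.14945166]
[0.92, 0.98, 1.0, 1.0, 0.96, 0.84, 0.63, 0.41, 0.32]
scene vise_floor [230.4 312.7] 0.79 [ 0.6135 -0.1926  0.03  ]
scene fixed_jaw [237.8 316.1] 0.74 [ 0.6452 -0.1968  0.048 ]
scene scope [233.6 324.1] 0.96 [ 0.622 -0.195  0.   ]
top vise_floor [433.2 190. ] 0.71 [ 0.6208 -0.1862  0.03  ]
top fixed_jaw [439.3 181.2] 0.71 [ 0.6413 -0.2005  0.048 ]
top scope [435. 190.] 0.59 [ 0.6268 -0.1993  0.    ]
```

```bash
python3 - <<'E'
from ov import *
from h import SC
es=np.arange(-.006,.0061,.001)
L={'floor_far .055':((.055,-.0,.03),(.055,.028,.03)),'floor_near -.095':((-.095,-.028,.03),(-.095,.028,.03)),'base near -.115':((-.115,-.1,.02),(-.115,.055,.02)),'base far .135':((.135,.0,.02),(.135,.055,.02)),'jawface v=.016':((-.025,-.02,.048),(-.025,.02,.048)),'block far top':((.025,0.0,.094),(.025,.023,.094)),'block near top':((-.025,-.02,.094),(-.025,.02,.094)),'plate front v.016':((-.077,-.018,.058),(-.077,.018,.058))}
for cam,f in(('top','t9.png'),('top','top1.png'),('scene','s9.png'),('scene','scene1.png')):
    g=grad(cam,f,.8)
    for n,(a,b) in L.items():
        r=[round(float(score(SC+[e*np.cos(SC[2]),e*np.sin(SC[2]),0],[(cam,g,samp([(a,b)]))])),2) for e in es]; print(cam,f,n,r)
E
```

```text
top t9.png floor_far .055 [0.69, 0.82, 0.9, 0.92, 0.88, 0.78, 0.65, 0.49, 0.36, 0.25, 0.18, 0.13, 0.1]
top t9.png floor_near -.095 [0.98, 1.0, 0.99, 0.94, 0.79, 0.59, 0.39, 0.25, 0.18, 0.15, 0.15, 0.16, 0.2]
top t9.png base near -.115 [0.62, 0.51, 0.41, 0.43, 0.56, 0.73, 0.82, 0.79, 0.68, 0.52, 0.36, 0.23, 0.13]
top t9.png base far .135 [0.27, 0.26, 0.27, 0.28, 0.28, 0.27, 0.25, 0.23, 0.22, 0.2, 0.19, 0.19, 0.2]
top t9.png jawface v=.016 [0.8, 0.92, 0.98, 1.0, 1.0, 0.96, 0.84, 0.63, 0.41, 0.32, 0.39, 0.6, 0.79]
top t9.png block far top [0.47, 0.58, 0.65, 0.64, 0.58, 0.48, 0.35, 0.22, 0.18, 0.25, 0.38, 0.53, 0.67]
top t9.png block near top [0.75, 0.89, 0.96, 0.98, 0.94, 0.81, 0.64, 0.52, 0.53, 0.64, 0.79, 0.9, 0.94]
top t9.png plate front v.016 [0.48, 0.54, 0.64, 0.7, 0.73, 0.73, 0.7, 0.65, 0.61, 0.56, 0.53, 0.52, 0.52]
top top1.png floor_far .055 [0.71, 0.84, 0.92, 0.94, 0.91, 0.82, 0.68, 0.52, 0.38, 0.27, 0.19, 0.13, 0.1]
top top1.png floor_near -.095 [0.98, 0.99, 0.95, 0.83, 0.66, 0.57, 0.61, 0.72, 0.79, 0.8, 0.75, 0.63, 0.52]
top top1.png base near -.115 [0.79, 0.65, 0.5, 0.46, 0.
[... 1608 characters left out ...]
7, 0.65, 0.61, 0.56, 0.51, 0.47, 0.45, 0.43]
scene scene1.png base near -.115 [0.37, 0.36, 0.34, 0.32, 0.31, 0.3, 0.3, 0.3, 0.3, 0.31, 0.31, 0.32, 0.33]
scene scene1.png base far .135 [0.47, 0.55, 0.61, 0.65, 0.64, 0.58, 0.47, 0.34, 0.24, 0.25, 0.37, 0.52, 0.63]
scene scene1.png jawface v=.016 [0.26, 0.2, 0.17, 0.15, 0.13, 0.12, 0.1, 0.08, 0.08, 0.08, 0.1, 0.1, 0.1]
scene scene1.png block far top [0.36, 0.36, 0.35, 0.35, 0.35, 0.36, 0.36, 0.36, 0.36, 0.36, 0.36, 0.36, 0.37]
scene scene1.png block near top [0.46, 0.46, 0.46, 0.45, 0.45, 0.45, 0.46, 0.47, 0.49, 0.5, 0.52, 0.53, 0.52]
scene scene1.png plate front v.016 [0.32, 0.29, 0.32, 0.38, 0.46, 0.54, 0.61, 0.66, 0.7, 0.72, 0.73, 0.72, 0.7]
```

In the top picture, the vise floor's far edge, the closed-jaw position (v = 0.016) and both block edges all sit about 3 mm back from my fit. So the offset was in my scope fit, and the vise is closed. Handing in.

```bash
python3 -c "
from h import *
print(sign_off(),read_time_s())"
```

```text
the job is handed in; nothing more can be done
the job is handed in; nothing more can be done
```

I stood the square mount in the vise, closed the sliding jaw on it with the push plate, backed the robot clear and handed the job in; no verdict was given. The clock read 36.5 s at the last check (limit 54 s).

- **Placing:** I gripped the mount on two flats with the tool leaned back 45° and carried it in under the head. I lowered it until it touched the vise floor at the expected height, then released it.
- **First push missed:** the shut fingers passed just over the push plate and the jaw did not move. I lowered the tool 14 mm and pushed again.
- **Clamping:** that push stopped hard at 16 N. A second push 6 mm higher stopped at about the same place at 22 N.

**Last checks**
- **Robot clear:** the wrist force was near zero after backing off.
- **Jaw stayed put:** the jaw edge had not moved in the top picture after release.
- **What disagreed:** my original fit of the vise read the jaw at about 0.0135, just short of the 0.0138 needed. In the top picture the vise floor edges, the jaw face and the mount edges are all shifted back by about 3 mm, which makes the jaw about 0.016 and closed on the mount. The scene camera's edges did not clearly confirm this shift.
- **Not measured:** I have no final measured reading of the mount's angle or centring, and the last picture could not be viewed because the picture limit was reached. I also did not measure the other objects again; they looked undisturbed in the pictures I viewed.

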